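# Clamp a freshly glued spice box in its jig

## Task

The freshly glued wooden spice box stands in the clamping jig on the counter. Swing the hinged keeper bar shut until it clicks into its detent, then pump the clamp's trigger, squeezing and letting it spring back, until the rubber jaw pad reaches the box and presses it firmly, but without crushing it, against the end stop. Move the jaw only with the trigger, leave the box and the other things on the counter alone, and finish still holding the trigger squeezed so that the pad keeps pressing.

Things in the scene. Friction and masses are not known exactly. Their poses are not given: they have to be found in the camera images.
- clamp: The jig, fixed: plywood board 150 x 360 x 12 mm. Origin on the counter under it (board spans local x -75..75, y -190..170 mm); local x points away from the robot, z up, +y is the jaw's travel, towards the end stop. A toothed steel bar runs along local x=0, 30 to 48 mm high, its tail back to y=-265. Back fence at local x=40, 42 mm high.
- handle_mid (a point): Fixed black handle: upright post 30 mm (local x) by 14 mm (local y), top 125 mm high, on the jig's local x=0, y=-100. The point lies on its axis 107 mm high, a good TCP height. Around it and the trigger all else is lower than 70 mm.
- trigger_mid (a point): Orange trigger: upright post 30 (local x) by 12 mm (local y), top 125 mm high, 32 mm behind the handle (local -y). Point on its axis, 107 mm high, moves with it. Over both posts: 45 mm at rest, 29 squeezed. Close the fingers over both, or push it to the handle. The handle is rigid: evenly closing fingers need the TCP centred on the squeezed pair (7 mm from the handle's axis).
- trigger (a joint): Travel of the trigger towards the handle: 0 at rest to 0.016 m fully squeezed. A spring of 2 N (rest) to 3.6 N (squeezed) returns it.
- jaw (a joint): Travel of bar and jaw along local +y, 0 to 0.095 m; starts 0.01 to 0.03. The trigger's pawl catches the bar's teeth (5 mm pitch): a full squeeze advances it about 10 to 16 mm and it stays when the trigger returns, held by a 4 N friction brake. Pressure on the box is about the push on the trigger less 8 N; it falls to 4 N or less when the trigger is let go.
- pad (a joint): Compression of the sprung jaw pad, 0 to 0.010 m, 2 N per mm: it shows the pressure on the box (12 N at 6 mm; solid beyond 20 N). Right for this glue-up: 6 to 24 N. The yellow neck between jaw and pad shortens as it is pressed.
- pad_front (a point): Centre of the front face of the black rubber jaw pad (50 mm wide, 40 mm high, 8 mm thick); local y=-16 mm when the jaw and pad joints are 0.
- spice_box: Open wooden spice box with red and yellow compartments, 70 (local x) x 80 (local y) x 48 mm high, about 0.25 kg, loose on the jig's board between jaw and end stop; origin at the centre of its underside. It starts 5 to 15 mm short of the end stop, 20 to 51 mm from the pad. Its glued walls give way above 30 N.
- keeper (a joint): Angle of the aluminium keeper bar (110 mm long, bar top 45 mm high) about an upright pin: 0 = shut along the box's robot side, up to 1.35 rad open towards the robot. It starts 0.7 to 1.2 open. At about 0.12 rad it meets a sprung ball, which takes about 4 N at the knob to pass; past 0.05 the ball clicks it home and keeps it at 0.
- keeper_hinge (a point): On the axis of the keeper's pin, at height 88 mm.
- knob_mid (a point): Red upright knob on the keeper, 15 mm diameter, from 44 to 104 mm high, 85 mm from the pin axis. The point is on its axis at height 88 mm, a good height for the TCP.
- glue_bottle: White glue bottle with orange cap, 52 mm diameter, 120 mm tall; bystander. Origin at its base.
- mug: White mug, 80 mm diameter, 90 mm tall; bystander. Origin at its base.
- spice_jar: Amber spice jar with black cap, 48 mm diameter, 90 mm tall; bystander. Origin at its base.
- stop_face (a point): Centre of the inner face of the wooden end stop (70 mm wide, 62 mm high), local y=130 mm of the jig, 37 mm high: the box is pressed against it.
- jaw_top (a point): Top of the orange jaw (52 x 16 mm, top 62 mm high) carried by the bar; local y=-42 mm when the jaw joint is 0. Not to be touched by the robot.
Not all that is in view belongs to the job. Of the things that look like the spice_box, the largest one is meant.

How it is judged:
On the way, in this order (a step that is already met when the one before it is completed fails the run):
1. the keeper bar is shut in its detent (value of joint keeper below 0.03 rad), for 0.2 s.
2. the trigger is squeezed (value of joint trigger above 0.01 m), for 0.05 s.
3. the trigger is let back to take another bite (value of joint trigger below 0.006 m), for 0.05 s.
4. the pad presses the box against the end stop while the trigger is held (contact force between pad and spice_box above 6 N and contact force between spice_box and clamp_c1 above 3 N and contact force between the fingers and trigger above 3 N), for 0.2 s.
At the end, for the whole second after the job is handed in: The keeper is shut (within 0.03 rad), the pad presses the box with 6 to 24 N, the box stands flat and straight (within 0.08 rad) against the end stop (over 3 N), at rest, and the fingers still push on the trigger with more than 3 N (all of step 4 and value of joint keeper below 0.03 rad and contact force between pad and spice_box below 24 N and z of spice_box in the frame of clamp below 0.016 m and angle between the y axis of spice_box and the y axis of clamp, either way round below 0.08 rad and linear speed of spice_box below 0.02 m/s); the arm keeps its last pose, push and grip.
It fails at once if the box is crushed (over 30 N) (contact force between pad and spice_box above 30 N or contact force between spice_box and clamp_c1 above 30 N).
It fails at once if the robot pushes the jaw, its pad or its bar directly (contact force between any of the arm, the fingers and jaw above 2 N).
It fails at once if the robot touches the spice box (contact force between any of the arm, the fingers and spice_box above 2 N).
It fails at once if a bystander is moved (distance of any of glue_bottle, mug, spice_jar from where it was at the start of the episode above 0.02 m).
It also fails if it takes over 72 s, if anything falls off the work surface, if the arm or the gripper's body presses on something with over 40 N, if the wrist force passes 120 N, or if a joint passes its speed limit or range.

## Robot

A 6-joint arm with a two-finger parallel gripper is mounted at the origin on the work surface. World frame = base frame: x ahead of the robot, y to its left, z up, the work surface at z = 0. Lengths are in m, angles in rad, forces in N, time in s.
With the tool pointing down it reaches from about 0.35 to 0.8 m from the base axis. Payload 7.3 kg.
Tool frame: the origin (TCP) lies between the finger pads, 19 mm behind the fingertips; this is the grasp point; z points along the fingers, y is the direction in which the jaws open and shut (so a half turn about z gives the same grasp; the last joint's range is limited). The gripper opens to 85 mm and grips with 20 to 120 N. Pads are 22 mm wide; open, the fingers measure 114 mm over their backs; the gripper's body (76 mm by 85 mm) begins 54 mm behind the grasp point. The pads swing forward as they close: fully open they stand 13 mm farther back than shut.
Start: joints at [1.026, 0.342, 1.524, -0, 1.275, -0.146], TCP at [0.204, 0.484, 0.25] pointing down, gripper open.
Joint ranges: [-2.53, 2.53], [-0.77, 2.02], [0.04, 2.7], [-1, 4.14], [0.28, 2.66], [-3.11, 3.11]. Speed limits (rad/s): [2.57, 2.57, 3.14, 3.14, 3.14, 3.14].

## Interface

Orientations are given as a unit quaternion [x, y, z, w].
In Python, from workcell import r, command_gripper, optics gives the robot as it stands. The module is installed in compiled form; this text tells all that it offers. Calls block until the motion is done:
- r.reach(position, orientation): joint-space move of the TCP to a pose.
- r.move_straight(position, orientation=None, speed=0.15, max_force=None): straight line of the TCP; orientation=None keeps the orientation; speed is the mean speed in m/s. With max_force (N) it stops when the force on the tool has changed by that much, and returns True; else False.
- r.movej(angles): joint-space move.
- command_gripper(opening, force=None): finger opening in m; force is the grip in N (None keeps the last); returns when the fingers have stopped.
- r.hold(seconds).
- r.solve_ik(position, orientation): joint angles nearest the present ones, or None.
- r.read_state(): the state.
- optics.get_image(name): name is "side" or "top"; returns (picture, depth): 400x640x3 uint8, red, green, blue; 400x640 float32, m along the optical axis (not along the pixel's ray), 0 where there is no reading.
- optics.camera_model(name): a dict with "K" (3x3 intrinsics, pixels), "k1" (the pictures are not rectified: a ray, as slopes to the right and down, at radius r is drawn at 1 + k1 r^2 times it, then the intrinsics apply), "R" (3x3) and "t" (3): a world point X has camera coordinates R X + t. Camera axes: x right, y down, z forward; pixel columns grow to the right and rows downward; lengths in m; the calibration is good to about 2 mm. A picture is of the moment at which its call begins. camera_model takes no time and is no camera call.
A pose or a line that the arm cannot do raises r.PlanningError and nothing moves.
- r.finish_job(): hands the job in, once; it reports no verdict.
The state is a dict: "time_s": time; "joint_positions": joint angles; "dq": joint speeds; "tau": joint torques, N m; "eef_pos": TCP position; "eef_rot": TCP orientation; "contact_force": force on the tool from outside, world axes, zero at the start; "torque": the same for the moment, N m; "grip_width": finger opening in m.
Only numpy, scipy, OpenCV 4.12 (cv2) and the standard library are available. Lean on these libraries where they do the work, as an engineer would, in place of code of your own. Each camera call takes 0.05 s, during which the arm holds its last target. There are 200 camera calls.

## Working session

There is one attempt and no reset: what is moved stays moved. The work goes in short steps, each a Python script; the robot and the scene stay as the last script left them, time stands still between calls to the robot, and variables do not carry over. Pictures are saved under pics/ and viewed, about 8 in all and at most 12, crops included, and the job is handed in when it is done.

```bash
mkdir -p pics
cat > h.py <<'E'
import numpy as np, cv2
from workcell import r, command_gripper, optics
def snap(n):
    im,d=optics.get_image(n); return im,d
def pix2ray(n,u,v):
    c=optics.camera_model(n);K=np.array(c["K"]);R=np.array(c["R"]);t=np.array(c["t"])
    a=np.array([(u-K[0,2])/K[0,0],(v-K[1,2])/K[1,1]]);b=a.copy()
    for _ in range(30): b=a/(1+c["k1"]*(b@b))
    return -R.T@t, R.T@np.array([b[0],b[1],1.])
def onz(n,u,v,z):
    o,d=pix2ray(n,u,v); return o+d*(z-o[2])/d[2]
def atdepth(n,u,v,dep):
    o,d=pix2ray(n,u,v); return o+d*dep
def proj(n,X):
    c=optics.camera_model(n);p=np.array(c["R"])@np.array(X)+np.array(c["t"]);b=p[:2]/p[2];b=b*(1+c["k1"]*(b@b))
    K=np.array(c["K"]);return np.array([K[0,0]*b[0]+K[0,2],K[1,1]*b[1]+K[1,2]])
def cloud(n,d):
    c=optics.camera_model(n);K=np.array(c["K"]);R=np.array(c["R"]);t=np.array(c["t"])
    v,u=np.mgrid[:d.shape[0],:d.shape[1]]
    a=np.stack([(u-K[0,2])/K[0,0],(v-K[1,2])/K[1,1]],-1);b=a.copy()
    for _ in range(30): b=a/(1+c["k1"]*(b**2).sum(-1,keepdims=True))
    P=np.concatenate([b*d[...,None],d[...,None]],-1)
    return (P-t)@R
def save(im,f,box=None,s=1):
    if box: im=im[box[1]:box[3],box[0]:box[2]]
    im=cv2.resize(im,None,fx=s,fy=s,interpolation=cv2.INTER_CUBIC)
    cv2.imwrite("pics/"+f,im[...,::-1])
E
python3 - <<'E'
from h import *
for n in("side","top"):
    im,d=snap(n);save(im,n+"0.png");np.savez(n+"0.npz",im=im,d=d);print(n,optics.camera_model(n))
E
```

```text
side {'K': array([[369.00818494,   0.        , 313.63393441],
       [  0.        , 369.00818494, 202.25166537],
       [  0.        ,   0.        ,   1.        ]]), 'k1': -0.06934689064171595, 'R': array([[ 0.94336041, -0.33176685, -0.00137364],
       [-0.25203615, -0.71394587, -0.653268  ],
       [ 0.21575196,  0.61661337, -0.75712551]]), 't': array([-0.54713954,  0.17366861,  1.01780461])}
top {'K': array([[391.01451218,   0.        , 308.99397656],
       [  0.        , 391.01451218, 197.36097743],
       [  0.        ,   0.        ,   1.        ]]), 'k1': -0.0400549174950788, 'R': array([[ 0.00445356, -0.99985946, -0.0161623 ],
       [-0.98376706, -0.00148124, -0.1794441 ],
       [ 0.17939494,  0.0166991 , -0.9836354 ]]), 't': array([-0.0242347 ,  0.57952303,  1.10368681])}
```

View pics/top0.png

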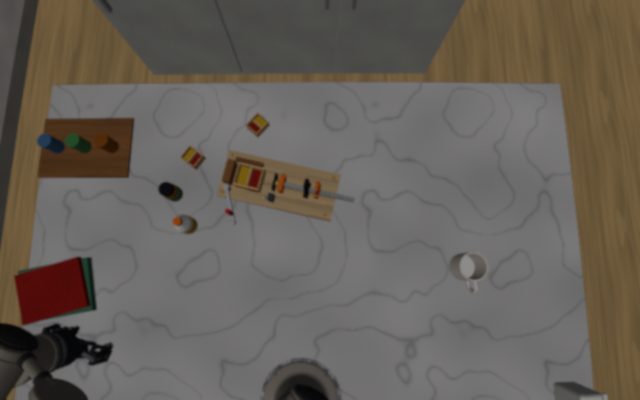

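View pics/side0.png

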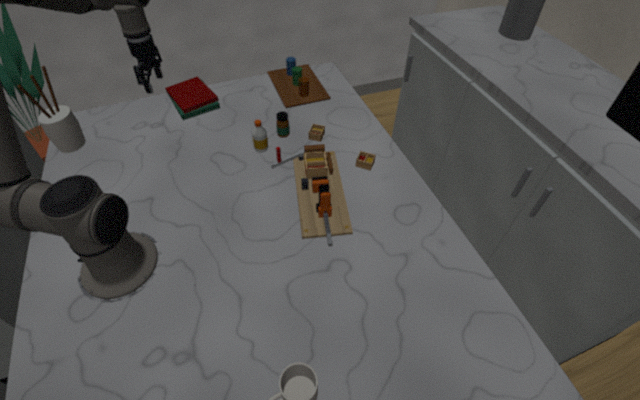

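The top view shows the jig centred at about (280,186), with the end stop at left (~(228,172)) and the bar tail at (353,200). Candidates for the spice_box are the box in the jig (248,177), the largest, and two small look-alikes at (258,125) and (193,157). I choose the one in the jig. The red knob is at (229,212), bottle (184,224), jar (171,191), mug (467,267).

Run:
```python
from h import *
z=np.load("top0.npz");im,d=z["im"],z["d"]
save(im,"crop0.png",(150,105,370,250),3.6)
P=cloud("top",d)
hsv=cv2.cvtColor(im,cv2.COLOR_RGB2HSV)
H,S,V=[hsv[...,i].astype(int) for i in range(3)]
roi=np.zeros(d.shape,bool);roi[140:245,205:370]=1
# board
m=roi&(H>10)&(H<28)&(S>60)
m=m&(abs(P[...,2]-.012)<.008)
n,l,st,c=cv2.connectedComponentsWithStats(m.astype(np.uint8))
i=1+st[1:,4].argmax();ys,xs=np.where(l==i)
W=np.array([onz("top",u,v,.012)[:2] for u,v in zip(xs,ys)],np.float32)
rc=cv2.minAreaRect(W);print("board",rc,len(xs))
print(cv2.boxPoints(rc))
for nm,mm in [("red",((H<6)|(H>174))&(S>150)&(V>60)),("orange",(H>=6)&(H<14)&(S>170)&(V>100)),("black",(V<35))]:
    mm=mm&roi
    n,l,st,c=cv2.connectedComponentsWithStats(mm.astype(np.uint8))
    for i in range(1,n):
        if st[i,4]>=6: print(nm,c[i].round(1),st[i],P[l==i].mean(0).round(3),"zmax",P[l==i][:,2].max().round(3))
```

```text
Traceback (most recent call last):
  File "h.py", line 11, in onz
    o,d=pix2ray(n,u,v); return o+d*(z-o[2])/d[2]
        ~~~~~~~^^^^^^^
  File "h.py", line 6, in pix2ray
    c=optics.camera_model(n);K=np.array(c["K"]);R=np.array(c["R"]);t=np.array(c["t"])
ValueError: time passes only in moves, steps and waits
```

View pics/crop0.png

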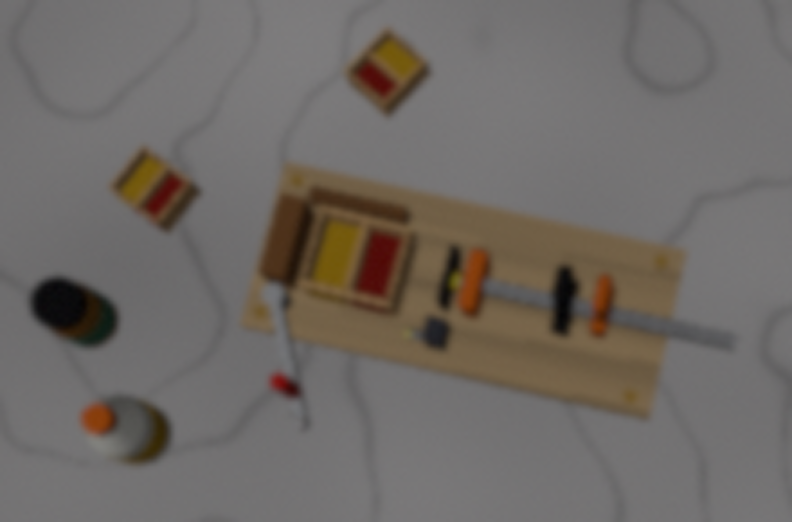

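The crop confirms the choice: the box in the jig at crop (357,258), far larger than the other two. The keeper is open towards the robot, with its hinge near crop (275,293), knob at (280,382), and detent post at (435,332).

```bash
python3 - <<'E'
s=open("h.py").read()
s=s.replace('def snap','CM={n:optics.camera_model(n) for n in("side","top")}\ndef snap',1)
a,b=s.split("def snap",1);b=b.replace('optics.camera_model(n)','CM[n]')
open("h.py","w").write(a+"def snap"+b+'''
from scipy.spatial.transform import Rotation as Rot
def quat(a):
    y=np.array([np.cos(a),np.sin(a),0]);z=np.array([0,0,-1.]);x=np.cross(y,z)
    return Rot.from_matrix(np.stack([x,y,z],1)).as_quat()
''')
E
python3 - <<'E'
from h import *
z=np.load("top0.npz");im,d=z["im"],z["d"]
P=cloud("top",d)
hsv=cv2.cvtColor(im,cv2.COLOR_RGB2HSV)
H,S,V=[hsv[...,i].astype(int) for i in range(3)]
roi=np.zeros(d.shape,bool);roi[140:245,205:370]=1
m=roi&(H>10)&(H<28)&(S>60)&(abs(P[...,2]-.012)<.01)
n,l,st,c=cv2.connectedComponentsWithStats(m.astype(np.uint8))
i=1+st[1:,4].argmax();ys,xs=np.where(l==i)
W=np.array([onz("top",u,v,.012)[:2] for u,v in zip(xs,ys)],np.float32)
rc=cv2.minAreaRect(W);print("board",rc,len(xs))
print(cv2.boxPoints(rc))
for nm,mm in [("red",((H<6)|(H>174))&(S>150)&(V>50)),("orange",(H>=6)&(H<14)&(S>170)&(V>80)),("black",(V<25))]:
    mm=mm&roi
    n,l,st,c=cv2.connectedComponentsWithStats(mm.astype(np.uint8))
    for i in range(1,n):
        if st[i,4]>=4: print(nm,c[i].round(1),st[i],P[l==i].mean(0).round(3),"zmax",P[l==i][:,2].max().round(3))
# side view
z=np.load("side0.npz");im,d=z["im"],z["d"]
hsv=cv2.cvtColor(im,cv2.COLOR_RGB2HSV)
H,S,V=[hsv[...,i].astype(int) for i in range(3)]
roi=np.zeros(d.shape,bool);roi[135:250,265:360]=1
for nm,mm in [("red",((H<6)|(H>174))&(S>150)&(V>50)),("orange",(H>=6)&(H<14)&(S>170)&(V>80))]:
    n,l,st,c=cv2.connectedComponentsWithStats((mm&roi).astype(np.uint8))
    for i in range(1,n):
        if st[i,4]>=4: print("side",nm,c[i].round(1),st[i])
E
```

```text
board ((0.626774251461029, 0.07330794632434845), (0.35678794980049133, 0.14877532422542572), 77.09835052490234) 3431
[[ 0.5144331  -0.08397328]
 [ 0.6594525  -0.11719156]
 [ 0.7391154   0.23058918]
 [ 0.594096    0.26380745]]
red [254.6 177.9] [250 170  11  17 117] [0.64  0.142 0.045] zmax 1.189
red [228.5 211.5] [226 210   6   4  16] [0.53  0.205 0.098] zmax 0.106
orange [281.  182.8] [278 175   8  17  83] [0.619 0.059 0.072] zmax 1.189
orange [316.6 189.1] [314 182   6  16  54] [ 0.594 -0.045  0.103] zmax 0.13
black [306.2 187.8] [305 181   4  15  45] [ 0.594 -0.016  0.122] zmax 1.189
side red [278.2 153.6] [277 147   4  15  39]
side orange [319.7 181.4] [313 179  15   6  56]
side orange [325.2 194.2] [321 193  10   4  25]
side orange [320.  208.6] [319 207   4   4   8]
side orange [329.9 207.7] [329 206   3   4   7]
```

```bash
cat >> h.py <<'E'
O=np.array([.629,.0831]);TH=np.deg2rad(77.1);YD=np.array([np.cos(TH),np.sin(TH)]);XD=np.array([YD[1],-YD[0]])
def L2W(x,y,z): return np.r_[O+x*XD+y*YD,z]
def W2L(p): q=np.asarray(p)[:2]-O; return np.array([q@XD,q@YD])
E
python3 - <<'E'
from h import *
z=np.load("top0.npz");im,d=z["im"],z["d"];P=cloud("top",d)
hsv=cv2.cvtColor(im,cv2.COLOR_RGB2HSV);H,S,V=[hsv[...,i].astype(int) for i in range(3)]
roi=np.zeros(d.shape,bool);roi[140:245,205:370]=1
for nm,mm in [("knob",((H<8)|(H>172))&(S>120)&(P[...,2]>.085)),("trig",(H>=4)&(H<16)&(S>120)&(P[...,2]>.11)),("handle",(V<45)&(P[...,2]>.11)),("jaw",(H>=4)&(H<16)&(S>120)&(abs(P[...,2]-.062)<.006)),("hinge",(P[...,2]>.03)&(P[...,2]<.1)&(S<60))]:
    mm=mm&roi&(d>.5)&(P[...,2]<.2)
    if nm=="hinge":
        mm[:,245:]=0;mm[:170]=0
    v,u=np.where(mm);p=P[mm]
    print(nm,len(u),(u.mean().round(1),v.mean().round(1)),p.mean(0).round(4),"local",W2L(p.mean(0)).round(4),"spread",p.std(0).round(4))
    if nm=="hinge":
        for a,b,q in zip(u,v,p): print(a,b,q.round(3),end=";")
print()
print("knob top",onz("top",228.5,211.5,.104),"side",onz("side",278.5,148.5,.104))
for n,X in [("handle",L2W(0,-.1,.125)),("trig",L2W(0,-.132,.125)),("stop",L2W(0,.13,.062))]: print(n,proj("top",X),proj("side",X))
print("bottle",onz("side",258,124,.12),onz("top",178,222,.12),"jar",onz("side",283,115,.09),onz("top",166.5,188,.09))
E
```

```text
knob 22 (np.float64(227.6), np.float64(211.0)) [0.531  0.2062 0.1019] local [-0.123   0.0982] spread [0.0032 0.0039 0.0045]
trig 44 (np.float64(316.6), np.float64(185.8)) [ 0.5994 -0.0448  0.1231] local [-0.0003 -0.1313] spread [0.0084 0.0035 0.0033]
handle 34 (np.float64(305.9), np.float64(184.5)) [ 0.6035 -0.0148  0.1218] local [-0.003  -0.1012] spread [0.0074 0.0033 0.0032]
jaw 303 (np.float64(250.6), np.float64(176.0)) [0.6425 0.1518 0.0608] local [-0.0022  0.07  ] spread [0.0284 0.0827 0.0022]
hinge 161 (np.float64(229.4), np.float64(202.1)) [0.5664 0.215  0.0448] local [-0.0904  0.1146] spread [0.037  0.0104 0.0075]
227 183 [0.627 0.227 0.035];224 184 [0.622 0.234 0.043];225 184 [0.622 0.231 0.045];226 184 [0.622 0.228 0.042];227 184 [0.621 0.225 0.045];223 185 [0.618 0.236 0.047];224 185 [0.618 0.234 0.045];225 185 [0.619 0.231 0.044];226 185 [0.618 0.227 0.046];227 185 [0.618 0.224 0.045];228 185 [0.617 0.22  0.05 ];223 186 [0.616 0.237 0.044];224 186 [0.615 0.233 0.045];225 186 [0.615 0.23  0.045];226 186 [0.615 0.227 0.045];227 186 [0.614 0.223 0.049];228 186 [0.616 0.222 0
[... 3758 characters left out ...]
235 221 [0.511 0.199 0.032];232 222 [0.506 0.204 0.047];233 222 [0.506 0.202 0.046];234 222 [0.507 0.199 0.045];235 222 [0.507 0.196 0.045];233 223 [0.504 0.202 0.045];234 223 [0.503 0.198 0.047];235 223 [0.504 0.197 0.039];234 224 [0.501 0.2   0.04 ];235 224 [0.502 0.198 0.033];
knob top [0.52931575 0.20326019 0.104     ] side [0.53176733 0.20118961 0.104     ]
handle [305.69934339 183.10674928] [324.14254283 184.38043025]
trig [316.89534156 185.62644981] [325.65664714 192.68556852]
stop [231.18303498 170.79072153] [314.79568252 148.12603787]
bottle [0.49670021 0.32687863 0.12      ] [0.49714893 0.33977888 0.12      ] jar [0.59992085 0.38757444 0.09      ] [0.59971106 0.39080122 0.09      ]
```

```bash
cat >> h.py <<'E'
HI=np.array([.613,.226])
def knob(k,z=.09):
    p=HI+.085*(-np.cos(k)*YD-np.sin(k)*XD)
    t=np.sin(k)*YD-np.cos(k)*XD   # opening direction
    return np.r_[p,z],np.arctan2(t[1],t[0])
def st(m=""):
    s=r.read_state();print(m,"t",round(s["time_s"],2),"tcp",np.round(s["eef_pos"],4),"F",np.round(s["contact_force"],1),"w",round(s["grip_width"],4));return s
E
python3 - <<'E'
from h import *
st("start");K0=1.103
q0=r.read_state()["joint_positions"]
best=None
for off in(0,np.pi):
    ok=[]
    for k in(K0,.5,0):
        p,a=knob(k,.22);ok.append(r.solve_ik(p,quat(a+off)))
    print(off,[None if x is None else np.round(x,2) for x in ok])
p,a=knob(K0)
print(p)
c=[(abs(r.solve_ik(np.r_[p[:2],.22],quat(a+o))[5]),o) for o in(0,np.pi) if r.solve_ik(np.r_[p[:2],.22],quat(a+o)) is not None]
off=min(c)[1];print("off",off)
r.reach(np.r_[p[:2],.22],quat(a+off));st("above")
command_gripper(.05,20)
hit=r.move_straight(p,speed=.15,max_force=10);st("down %s"%hit)
if not hit:
    command_gripper(.0,20);st("closed")
im,d=snap("top");save(im,"t1.png",(150,105,370,250),3.4)
E
```

```text
start t 0.1 tcp [0.2037 0.4835 0.2494] F [-1.  -0.1  0.6] w 0.0853
0 [array([ 0.24,  0.45,  1.45, -0.  ,  1.25, -1.58]), array([ 0.15,  0.47,  1.42, -0.  ,  1.26, -2.26]), array([ 0.11,  0.52,  1.32, -0.  ,  1.3 , -2.81])]
3.141592653589793 [array([ 0.24,  0.45,  1.45, -0.  ,  1.25,  1.56]), array([ 0.15,  0.47,  1.42, -0.  ,  1.26,  0.88]), array([ 0.11,  0.52,  1.32, -0.  ,  1.3 ,  0.34])]
[0.53049008 0.20557665 0.09      ]
off 3.141592653589793
above t 1.68 tcp [0.5301 0.2062 0.22  ] F [ 0.2 -0.4  0.2] w 0.0856
down False t 3.14 tcp [0.5311 0.2057 0.0909] F [-0.5  0.2 -0.1] w 0.05
closed t 3.55 tcp [0.5308 0.2057 0.0907] F [0.2 0.5 4.6] w 0.0142
```

View pics/t1.png

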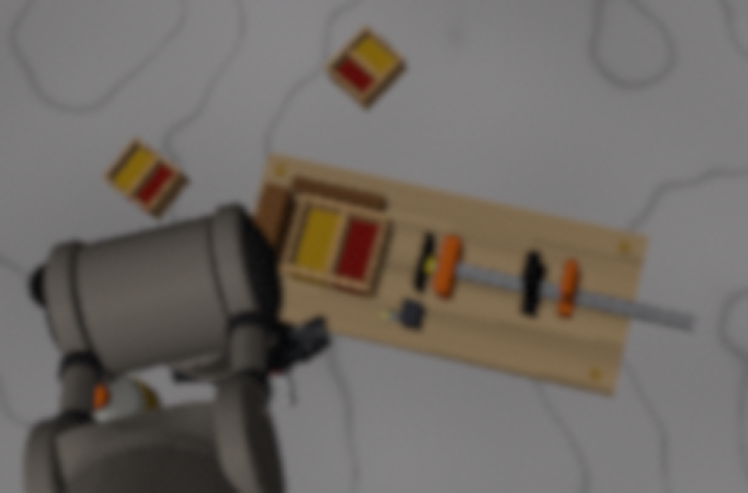

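The picture shows the arm over the knob, with the gripper at about crop (300,345) and the bottle still at (120,398). A width of 14 mm means the knob is gripped, so I swing the keeper along its arc.

Run:
```python
from h import *
off=np.pi
for k in(.9,.7,.5,.3,.18):
    p,a=knob(k);hit=r.move_straight(p,quat(a+off),speed=.1,max_force=25)
    st("k=%.2f %s"%(k,hit))
    if hit: break
else:
    for k in(.1,.04,0,-.02,-.04):
        p,a=knob(k);hit=r.move_straight(p,quat(a+off),speed=.05,max_force=15)
        s=st("k=%.2f %s"%(k,hit));q=W2L(s["eef_pos"])-W2L(HI);print(" angle",np.arctan2(-q[0],-q[1]).round(3), "local F",[round(float(np.dot(s["contact_force"][:2],D)),1) for D in(XD,YD)])
        if hit: break
```

```text
k=0.90 False t 3.95 tcp [0.5372 0.1895 0.0907] F [2.6 1.5 5.8] w 0.0143
k=0.70 False t 4.3 tcp [0.5464 0.1755 0.0907] F [5.3 2.4 4.5] w 0.0145
k=0.50 False t 4.65 tcp [0.5577 0.1637 0.0906] F [4.1 4.7 5.5] w 0.0142
k=0.30 False t 5.0 tcp [0.5714 0.1541 0.0906] F [4.7 6.2 4.7] w 0.0143
k=0.18 False t 5.27 tcp [0.5801 0.1498 0.0906] F [2.6 7.  5.2] w 0.0143
k=0.10 False t 5.55 tcp [0.5859 0.1476 0.0906] F [1.  6.3 6. ] w 0.0141
 angle 0.108 local F [-0.4, 6.4]
k=0.04 False t 5.8 tcp [0.5912 0.146  0.0906] F [2.7 6.3 7.1] w 0.0141
 angle 0.041 local F [1.2, 6.8]
k=0.00 False t 6.05 tcp [0.5944 0.1451 0.0906] F [3.5 5.9 5.2] w 0.0141
 angle 0.0 local F [2.1, 6.5]
k=-0.02 False t 6.3 tcp [0.5947 0.1451 0.0905] F [-1.7  6.9  8.6] w 0.0143
 angle -0.003 local F [-3.2, 6.4]
k=-0.04 False t 6.55 tcp [0.5949 0.1452 0.0905] F [-6.5  8.4  9.9] w 0.0141
 angle -0.005 local F [-8.2, 6.7]
```

```bash
cat >> h.py <<'E'
ZT=.107
E
python3 - <<'E'
from h import *
command_gripper(.045,20);st("open")
s=r.read_state();p=np.array(s["eef_pos"]);p[2]=.2
r.move_straight(p,speed=.25)
T=L2W(0,-.1078,.2)
c=[]
for o in(0,np.pi):
    q=r.solve_ik(T,quat(TH+o));c.append((np.abs(np.array(q)-s["joint_positions"]).max(),o)); print(o,np.round(q,2))
o=min(c)[1];print("o",o)
command_gripper(.082)
r.reach(T,quat(TH+o));st("above")
im,d=snap("top");save(im,"t2.png",(200,130,370,240),3.2)
im,d=snap("side");save(im,"s2.png",(230,100,390,260),4)
a=cv2.imread("pics/t2.png");b=cv2.imread("pics/s2.png");b=cv2.resize(b,(a.shape[0]*b.shape[1]//b.shape[0],a.shape[0]))
m=np.hstack([a,b]);m=cv2.resize(m,None,fx=min(1,798/m.shape[1]),fy=min(1,798/m.shape[1]));cv2.imwrite("pics/m2.png",m)
E
```

```text
open t 6.95 tcp [0.5971 0.1423 0.0895] F [ 0.3  0.2 -0.3] w 0.0448
0 [-0.16  0.53  1.37 -0.    1.25 -1.51]
3.141592653589793 [-0.16  0.53  1.37 -0.    1.25  1.63]
o 3.141592653589793
above t 9.22 tcp [ 0.6049 -0.0216  0.2   ] F [0.1 0.  0.2] w 0.082
```

View pics/m2.png

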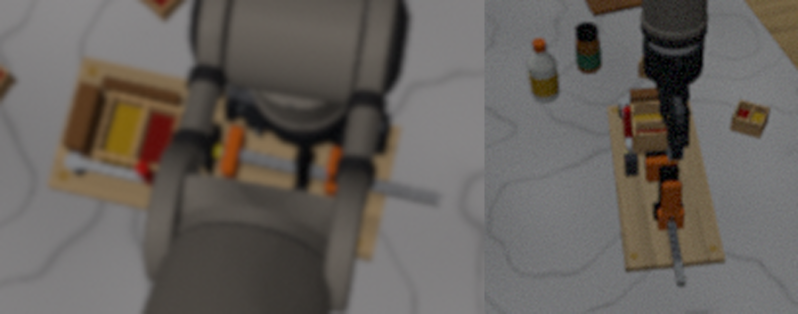

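The keeper lies shut along the box: knob at crop (145,170), box against the bar, nothing displaced. The gripper is centred over the posts. Next I descend and take two bites.

```bash
cat >> h.py <<'E'
def track():
    im,d=snap("top");P=cloud("top",d);hsv=cv2.cvtColor(im,cv2.COLOR_RGB2HSV);H,S,V=[hsv[...,i].astype(int) for i in range(3)]
    ok=(d>.5)&(P[...,2]<.2);L=(P[...,:2]-O);lx=L@XD;ly=L@YD
    z=P[...,2]
    j=ok&(H>=4)&(H<16)&(S>150)&(abs(z-.062)<.006)&(abs(lx)<.028)&(ly>-.07)&(ly<.05)
    # jaw's front/back edge
    b=ok&(abs(z-.06)<.006)&(abs(lx)<.034)&(ly>.02)&(ly<.14)&(H>=16)&(H<28)&(S>60)&(S<170)
    g=lambda m:(int(m.sum()),np.round(np.percentile(ly[m],[3,50,97]),4) if m.any() else None)
    print("  jaw",g(j),"box rim",g(b));return im
def sq(f=20):
    command_gripper(.02,f);s=st(" squeezed");print("  Floc",[round(float(np.dot(s["contact_force"][:2],D)),1) for D in(XD,YD)])
    return s["grip_width"]
def rel():
    command_gripper(.068);st(" released")
E
python3 - <<'E'
from h import *
track()
hit=r.move_straight(L2W(0,-.1078,ZT),speed=.12,max_force=10);st("down %s"%hit)
if not hit:
    track()
    for i in range(2):
        sq();track();rel()
    im=track()
E
```

```text
jaw (80, array([-0.0303, -0.024 , -0.0174])) box rim (103, array([0.0398, 0.0994, 0.1156]))
down False t 10.29 tcp [ 0.6055 -0.022   0.1078] F [ 0.6 -0.6  0.3] w 0.0821
  jaw (39, array([-0.0293, -0.0233, -0.0173])) box rim (112, array([0.0361, 0.0923, 0.1152]))
 squeezed t 10.89 tcp [ 0.6058 -0.022   0.1086] F [-0.3  0.3  6.7] w 0.0282
  Floc [-0.4, 0.2]
  jaw (2, array([-0.0181, -0.0178, -0.0176])) box rim (113, array([0.0365, 0.0927, 0.116 ]))
 released t 11.41 tcp [ 0.6049 -0.0219  0.1068] F [ 0.4 -0.8  0.1] w 0.0678
 squeezed t 11.86 tcp [ 0.6053 -0.0219  0.1079] F [-0.2  0.4  5.2] w 0.0279
  Floc [-0.3, 0.3]
  jaw (0, None) box rim (127, array([0.0232, 0.0869, 0.1154]))
 released t 12.38 tcp [ 0.6049 -0.0219  0.1069] F [ 0.   0.3 -0.5] w 0.0679
  jaw (0, None) box rim (140, array([0.0215, 0.0806, 0.1153]))
```

```bash
cat >> h.py <<'E'
def trig():
    s=r.read_state();y=W2L(s["eef_pos"])[1]
    return y-s["grip_width"]/2+.138, -float(np.dot(s["contact_force"][:2],YD)), s["time_s"]
def back(): r.move_straight(L2W(0,-.1078,ZT),speed=.08)
def push(dy=.0225,mf=20,sp=.03):
    h=r.move_straight(L2W(0,-.1078+dy,ZT),speed=sp,max_force=mf)
    a=trig();r.hold(.2);b=trig();print("push hit",h,"trig %.4f F %.1f t %.1f"%a,"| trig %.4f F %.1f t %.1f"%b);return b
E
python3 - <<'E'
from h import *
print(trig())
b=push(.012,14);b=push(.0225,20)
track()
im,d=snap("side");save(im,"s3.png",(280,120,360,220),6)
if b[0]>.0145 : back();print(trig())
E
```

```text
(np.float64(-0.0036251616168143375), 0.953084672677871, 12.425)
push hit False trig 0.0079 F 4.5 t 13.0 | trig 0.0079 F 4.7 t 13.2
push hit False trig 0.0159 F 14.3 t 13.7 | trig 0.0161 F 13.9 t 13.9
  jaw (36, array([0.002 , 0.0057, 0.0101])) box rim (102, array([0.0523, 0.1022, 0.1157]))
(np.float64(-0.0038443944496025506), 0.8516894947336391, 14.4083)
```

View pics/s3.png

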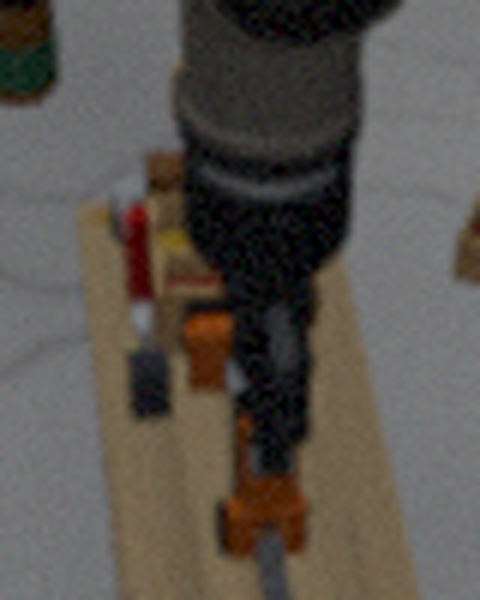

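The picture shows the jaw (crop (208,350)) just short of the box, the keeper in place behind the knob (138,255), and the fingers pushing only the trigger. The jaw is at about 48 mm and each bite gives about 10 mm. I continue with force-limited bites.

Run:
```python
from h import *
for i in range(4):
    b=push(.0225,19,.025)
    track()
    if b[0]<.0145: print("stalled");break
    back();print("back trig %.4f F %.1f"%trig()[:2])
```

```text
push hit False trig 0.0158 F 14.8 t 15.5 | trig 0.0159 F 13.2 t 15.7
  jaw (0, None) box rim (114, array([0.0489, 0.1087, 0.1287]))
back trig -0.0038 F -0.7
push hit True trig 0.0095 F 10.4 t 16.8 | trig 0.0090 F 8.8 t 17.0
  jaw (0, None) box rim (131, array([0.0433, 0.1009, 0.1289]))
stalled
```

Run:
```python
from h import *
y=W2L(r.read_state()["eef_pos"])[1]
for i in range(12):
    y+=.001
    h=r.move_straight(L2W(0,y,ZT),speed=.01,max_force=12);r.hold(.15);b=trig();print(h,"cmd %.4f trig %.4f F %.1f t %.1f"%(y,*b))
    if b[1]>17.5 or b[0]>.0155: break
r.hold(.3);print(trig())
```

```text
False cmd -0.0940 trig 0.0087 F 8.7 t 17.5
False cmd -0.0930 trig 0.0088 F 11.9 t 17.9
False cmd -0.0920 trig 0.0091 F 13.2 t 18.3
False cmd -0.0910 trig 0.0098 F 15.4 t 18.7
False cmd -0.0900 trig 0.0105 F 16.3 t 19.1
False cmd -0.0890 trig 0.0112 F 18.9 t 19.5
(np.float64(0.01104480193895463), 18.717325989570938, 19.8083)
```

Run:
```python
from h import *
h=r.move_straight(L2W(0,-.088,ZT),speed=.01,max_force=12);r.hold(.5);print(h,trig())
im=track();save(im,"t4.png",(205,135,345,235),4)
im2,d=snap("side");save(im2,"s4.png",(290,125,350,225),4)
a=cv2.imread("pics/t4.png");b=cv2.imread("pics/s4.png");m=np.hstack([a,b]);cv2.imwrite("pics/m4.png",np.clip(m.astype(float)*1.8,0,255)[:,:800])
print(m.shape,st())
```

```text
False (np.float64(0.011904173423290337), 19.55707079755794, 20.5583)
  jaw (0, None) box rim (113, array([0.0456, 0.1072, 0.1288]))
 t 20.66 tcp [ 0.6084 -0.0068  0.1066] F [ -5.1 -18.9   0.6] w 0.0678
(400, 800, 3) {'time_s': 20.6583, 'joint_positions': array([-0.13092813,  0.63353026,  1.45887949, -0.0143262 ,  1.05452526,
        1.67241895]), 'dq': array([-0.00160116,  0.00091294, -0.00159273, -0.00103948, -0.00159507,
        0.0007319 ]), 'tau': array([ 1.17417052e+01, -5.48707902e+01, -2.26880479e+01,  4.74671692e+00,
       -6.17431942e-01,  4.37522822e-04]), 'eef_pos': array([ 0.60837962, -0.00675725,  0.10663196]), 'eef_rot': array([ 0.99363075, -0.11248155, -0.00276196,  0.00618018]), 'contact_force': array([ -5.05380027, -18.87722549,   0.58361006]), 'torque': array([-2.66967522,  0.61275594,  0.00394221]), 'grip_width': 0.0678473095551774}[ WARN:0@3.285] global loadsave.cpp:1063 imwrite_ Unsupported depth image for selected encoder is fallbacked to CV_8U.
```

View pics/m4.png

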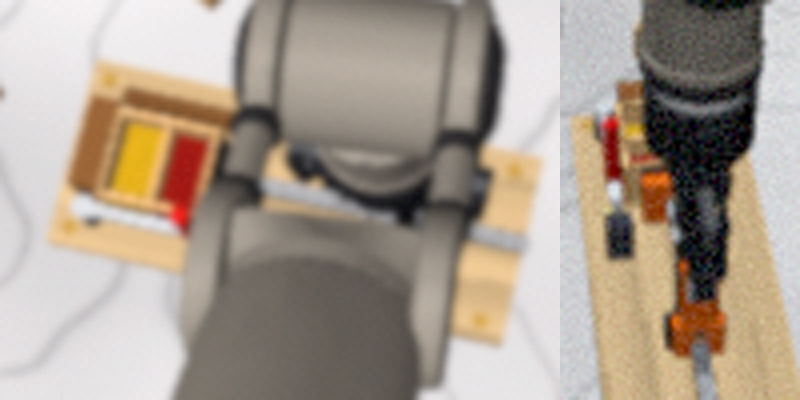

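The picture shows the box tight against the end stop (crop top view (150,165)) and straight. The keeper is shut along it (knob at (180,215)), and the fingers push only the trigger. I add a touch more push to sit mid-band, check that it holds steady, and hand in.

Run:
```python
from h import *
h=r.move_straight(L2W(0,-.0872,ZT),speed=.01,max_force=12)
F=[]
for _ in range(5): r.hold(.2);F.append(trig())
for f in F: print("trig %.4f F %.1f t %.1f"%f)
m=np.mean([f[1] for f in F])
if 16<m<26: r.finish_job();print("handed in")
```

```text
trig 0.0123 F 20.8 t 21.1
trig 0.0123 F 21.4 t 21.3
trig 0.0123 F 21.3 t 21.5
trig 0.0121 F 21.2 t 21.7
trig 0.0122 F 21.4 t 21.9
the job is handed in; nothing more can be done
handed in
```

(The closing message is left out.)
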